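Set the eyelet of a hanging tag in the lever punch

TASK

Set the brass eyelet in the wooden hanging tag that lies askew on the white infeed bed of the lever punch. With the fingertips, push the tag along the bed, eyelet end first, until it lies flat against both the long back fence and the end stop, so that the eyelet is under the plunger; then push the lever's ball down until the eyelet is pressed fully home, and let the lever come back up. Never pick the tag up, press the eyelet only with the punch, leave the tag seated, and do not disturb the things standing around.

Things in the scene. Friction and masses are not known exactly. Their poses are not given: they have to be found in the camera images.
- punch: Hand-lever punch with white infeed bed, fixed. Origin on the table; x from the ball to the column, y along the bed to its loading end. Bed top 17 mm above the table, x -105 to 26 mm for y 42 to 280 mm, under the punch x from -32 mm for y -13 to 42 mm. Column and head: x 0 to 84, y -34 to -8 mm, up to 100 mm high, head from 69 mm up. Raised plunger tip 52 mm high.
- corner (a point): Inner corner of the aluminium back fence and end stop, on the bed top (17 mm above the table). Axes as punch. The fence face runs from here 293 mm along +y (push the tag to it in +x); the stop face runs 40 mm along -x (push the tag to it in -y). Both 12 mm high and 12 mm thick.
- anvil_point (a point): Point on the plunger's vertical axis, 17 mm above the table (bed top). It lies 18 mm in -x and 18 mm in +y from corner. Axes as punch.
- tag: Wooden hanging tag lying on the bed: 36 mm wide (x), 150 mm long (y), 6 mm thick, 45 to 85 g. Its eyelet end (-y, towards the punch) has two 8 mm clipped corners. Origin mid-underside. Seated, its axes are parallel to the punch's and its middle is 18 mm in -x and 75 mm in +y from corner.
- tag_eye (a point): Centre of the eyelet's hole on the tag's upper face, 57 mm in -y from the tag's middle. Axes as the tag.
- eyelet (a joint): How far the brass eyelet (16 mm flange, 2 mm thick) has been pressed into the tag, m: 0 = flange 4 mm proud of the wood, 0.004 = fully home, flange on the wood. Needs about 6 N at the eyelet and stays where it is pressed.
- punch_lever (a joint): Lever angle, rad: 0 = up, grows as the ball is pushed down (limit 0.733). The plunger goes down 49 mm per rad: it meets a seated tag's eyelet at about 0.48 and has it home at about 0.56, where it stops hard. The ball takes about 3 N at first and 9 to 10 N at the end; a spring lifts the lever again.
- ball_top (a point): Top of the lever's ball grip (25 mm ball) when the lever is up, 163 mm above the table; fixed to the lever. The lever's hinge axis is level, along the punch's y, 112 mm in +x from this point and 112 mm above the table. With the eyelet home the ball's centre is about 65 mm lower than at the start and about 3 mm further in the punch's -x.
- finished_tags: Bystander: stack of two finished wooden tags (36 x 150 x 12 mm) to the left behind the fence. Origin under its middle.
- tin_rose: Bystander: round pink tin, 51 mm wide, 18 mm high, behind the fence. Origin under its middle.
- roll_kraft: Bystander: brown tape roll lying flat, 60 mm wide, 24 mm high, behind the fence. Origin under its middle.
- vial: Bystander: upright vial of glitter, 26 mm wide, 53 mm high, behind the fence. Origin under its middle.
- ribbon: Bystander: ribbon spool lying flat, 53 mm wide, 22 mm high, past the bed's loading end. Origin under its middle.
- bone_folder: Bystander: flat cream folding stick, 21 x 144 x 8 mm, right of the ball. Origin under its middle.

How it is judged:
By the outcome, as a careful person would: the job done as asked, in the order asked, and still so for the second after the job is handed in, with the robot touching nothing.
It also fails if it takes over 67 s, if anything falls off the work surface, if the arm or the gripper's body presses on something with over 40 N, if the wrist force passes 120 N, or if a joint passes its speed limit or range.

ROBOT

A 7-joint arm with a two-finger parallel gripper is mounted at the origin on a cart in front of the work surface, level with it; the furniture and walls round the work are solid. World frame = base frame: x ahead of the robot, y to its left, z up, the work surface at z = 0. Lengths are in m, angles in degrees, forces in N, time in s.
With the tool pointing down it reaches from about 0.425 to 0.875 m from the base axis. Payload 4.7 kg.
Tool frame: the origin (TCP) lies midway between the tips of the shut fingers; the grasp point (between the pads) lies 19 mm behind it (env.grip_point_offset is the distance from the TCP to the grasp point, in m); z points along the fingers, y is the line along which they close (so a half turn about z gives the same grasp; the last joint's range is limited). The gripper opens to 87 mm and grips with 3 to 60 N. Pads are 19 mm wide; open, the fingers measure 117 mm over their backs; the gripper's body (75 mm by 190 mm) begins 51 mm behind the grasp point.
Start: joints at [69.219, 18.392, -4.016, 83.108, 1.295, 78.541, -3.26], TCP at [0.239, -0.604, 0.223] pointing down, gripper open.
Joint ranges: [-163.93, 163.93], [-17.29, 119.83], [-79.2, 71.16], [3.27, 140.29], [-89.18, 269.18], [5.43, 117.66], [-154.24, 154.24]. Speed limits (degrees/s): [147.25, 147.25, 180, 180, 180, 180, 180].

INTERFACE

Orientations are given as [roll, pitch, yaw] about the fixed x, y, z axes, in that order (R = Rz(yaw) Ry(pitch) Rx(roll)).
In Python, from cell import env gives the robot as it stands.
- The arm moves only by the shell command python3 -m jog 'ROWS' [FORCE]. ROWS is JSON, a list of rows, each a list of 7 numbers: the shift along the tool's x, y, z in m, then the turn, a rotation vector about the tool's x, y, z in rad, then the finger opening in m, from 0 to 0.087. A call has 1 to 12 rows; each row shifts and turns the commanded pose from where the row before left it, along the tool's axes as they then stand; what a row does not reach is not made up. A row lasts 1/12 s, in which the tool goes at most 41.7 mm and 7.16 degrees, less where a joint would pass 70% of its speed; a pose out of reach is approached as far as the arm can. A call is refused whole if a number of a shift passes 0.0417 or a number of a turn 0.125, either way. A call with a gripper value outside its range is refused whole. The fingers move at their own pace and stop on an object; FORCE is the grip in N (left out, the last holds). Time passes only in rows, so rows that do not move let the fingers close. It gives the time, the measured TCP pose, the force, the opening and the grip force at its end, in the units of the state.
- env.get_obs(): the state, without advancing time (a new reading comes with each control period).
- env.read_camera(name): name is "scene" or "top" or "wrist"; returns the picture (384x512x3 uint8, blue, green, red); there is no depth.
- env.get_calibration(name): a dict with "fov_y" (degrees; the focal length in pixels is half the picture's height over the tangent of half this angle, whatever the lens; pixels are square), "cx", "cy" (the principal point, pixels), "pose" (4x4, takes a point from camera to world coordinates). Camera axes: x right, y up, looking along -z (the intrinsics and any distortion apply to the point x, -y, -z); pixel columns grow to the right and rows downward; lengths in m; the calibration is good to about 2 mm. The wrist camera is an equidistant fisheye: a pixel r from the principal point sees the ray r / f radians off the axis. A picture is of the moment at which its call begins: read the wrist's pose just before it. get_calibration takes no time and is no camera call; for the wrist camera it gives the pose at the moment of the call.
- env.sign_off(): hands the job in; it is judged then, once.
The state is a dict: "time_s": time; "qpos": joint angles; "joint_velocities": joint speeds; "effort": joint torques, N m; "tool_pos": TCP position; "tool_rot": TCP orientation; "force": force on the tool from outside, world axes, zero at the start; "wrist_torque": the same for the moment, N m; "grip_width": finger opening in m; "grasp_force": force on a finger pad.
Only numpy, scipy, OpenCV 4.12 (cv2) and the standard library are available. Lean on these libraries where they do the work, as an engineer would, in place of code of your own. Each camera call takes 0.05 s, during which the arm holds its last target. There are 200 camera calls.

## Working session

There is one attempt and no reset: what is moved stays moved. The work goes in short steps, Python scripts to look and compute and a shell command to move; the robot and the scene stay as the last step left them, time stands still between calls to the robot, and variables do not carry over. Pictures are saved under pics/ and viewed, at most 10 in all, crops included, and the job is handed in when it is done.

```bash
ls; mkdir -p pics
python3 - <<'E'
from cell import env
import cv2,numpy as np
for n in("scene","top"):
    im=env.read_camera(n);cv2.imwrite(f"pics/{n}0.png",im)
    c=env.get_calibration(n);print(n,c["fov_y"],c["cx"],c["cy"],np.round(c["pose"],3).tolist(), [k for k in c], im.shape)
o=env.get_obs();print({k:np.round(v,3).tolist() for k,v in o.items()})
E
```

```text
pics
scene 56.36331083262292 257.347505711378 193.29531727755898 [[-0.883, 0.272, -0.382, 0.14], [-0.469, -0.527, 0.709, 0.659], [-0.009, 0.805, 0.593, 0.721], [0.0, 0.0, 0.0, 1.0]] ['fov_y', 'cx', 'cy', 'pose'] (384, 512, 3)
top 44.356665522264265 251.99177180762754 182.25618797778813 [[0.014, 0.99, -0.14, 0.417], [-1.0, 0.016, 0.012, -0.038], [0.014, 0.14, 0.99, 1.081], [0.0, 0.0, 0.0, 1.0]] ['fov_y', 'cx', 'cy', 'pose'] (384, 512, 3)
{'time_s': 0.1, 'qpos': [69.217, 18.432, -4.016, 83.168, 1.296, 78.543, -3.259], 'joint_velocities': [-0.003, -0.054, -0.149, -0.186, 0.039, -0.026, 0.041], 'effort': [0.0, -49.257, -0.406, -31.34, -0.064, 0.039, 0.0], 'tool_pos': [0.239, -0.604, 0.222], 'tool_rot': [-179.903, 0.006, 21.594], 'force': [-0.208, 0.161, 0.26], 'wrist_torque': [-0.048, 0.021, 0.062], 'grasp_force': 0.0, 'grip_width': 0.087}
```

View pics/scene0.png

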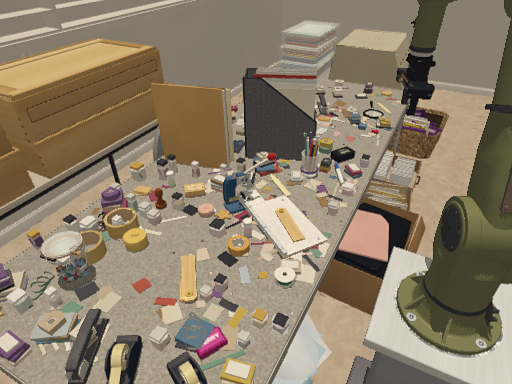

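View pics/top0.png

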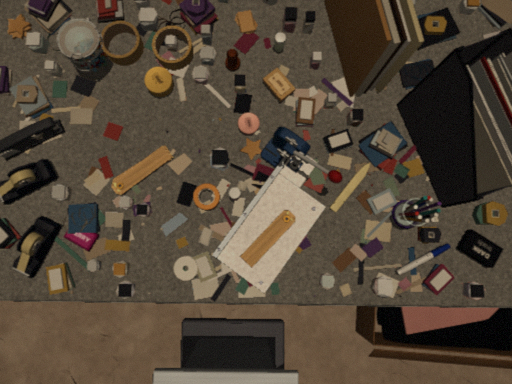

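The top view shows the blue punch at about (290,150), the red ball at (335,176), the white bed running down and to the left, and the tag centred near (269,238) with its eyelet at (289,217). I'll zoom in on both views.

Run:
```python
import cv2
a=cv2.imread("pics/top0.png")[115:300,200:370];cv2.imwrite("pics/t1.png",cv2.resize(a,None,fx=3.2,fy=3.2,interpolation=2))
b=cv2.imread("pics/scene0.png")[145:290,185:335];cv2.imwrite("pics/s1.png",cv2.resize(b,None,fx=4,fy=4,interpolation=2))
```

```text
(no output)
```

View pics/t1.png

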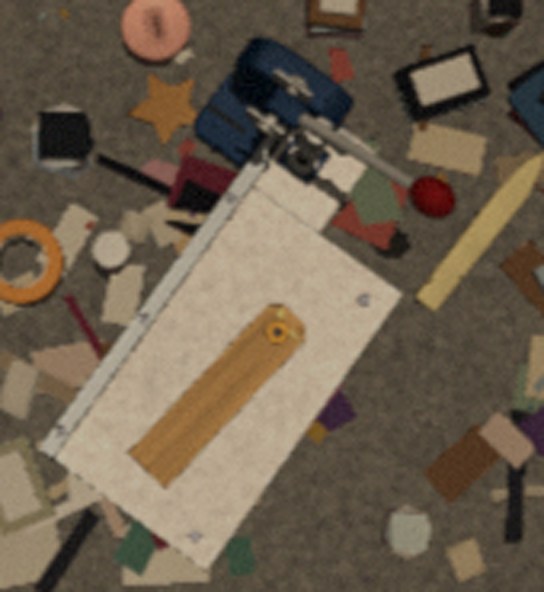

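View pics/s1.png

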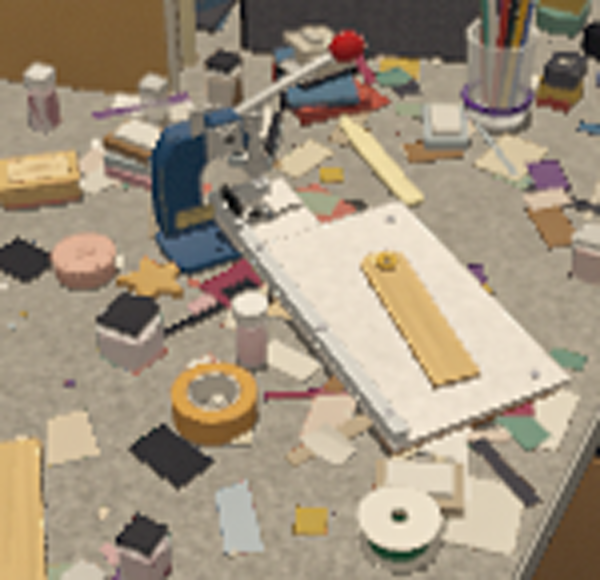

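```bash
cat > h.py <<'E'
import numpy as np
from cell import env
from scipy.optimize import least_squares
def cal(n):
    c=env.get_calibration(n);c["f"]=192/np.tan(np.radians(c["fov_y"]/2));c["n"]=n;return c
def ray(c,uv):
    d=(np.asarray(uv,float)-[c["cx"],c["cy"]])/c["f"]
    if c["n"]=="wrist":
        r=np.hypot(*d)+1e-12; v=np.array([d[0]*np.sin(r)/r,-d[1]*np.sin(r)/r,-np.cos(r)])
    else: v=np.array([d[0],-d[1],-1])
    v=c["pose"][:3,:3]@v; return c["pose"][:3,3],v/np.linalg.norm(v)
def onz(c,uv,z):
    o,v=ray(c,uv);return o+v*(z-o[2])/v[2]
def proj(c,P):
    p=c["pose"][:3,:3].T@(np.asarray(P)-c["pose"][:3,3]);q=np.array([p[0],-p[1]])
    if c["n"]=="wrist":
        r=np.hypot(*q)+1e-12;q=q/r*np.arctan2(r,-p[2])
    else:q=q/-p[2]
    return q*c["f"]+[c["cx"],c["cy"]]
def tri(rs):
    A=sum(np.eye(3)-np.outer(v,v) for o,v in rs);b=sum((np.eye(3)-np.outer(v,v))@o for o,v in rs);return np.linalg.solve(A,b)
E
python3 - <<'E'
from h import *
t,s=cal("top"),cal("scene")
T=lambda u,v:(u/3.2+200-.35,v/3.2+115-.35); S=lambda u,v:(u/4+185-.4,v/4+145-.4)
pts={"ball":(T(432,197),S(347,45)),"eye":(T(277,331),S(387,262)),"c42":(T(402,295),S(395,205)),"c280":(T(208,568),S(570,382)),"tagL":(T(131,453),S(438,386)),"tagR":(T(166,487),S(480,376)),"fenceEnd":(T(42,445),None)}
W={}
for k,(a,b) in pts.items():
    z=onz(t,a,.017 if k[0]=='c' else .023)
    if b: p=tri([ray(t,a),ray(s,b)]);W[k]=p;print(k,np.round(p,4),"onz",np.round(z,4))
    else: print(k,np.round(onz(t,a,.029),4))
e=W["c280"]-W["c42"];print("punch y len",np.linalg.norm(e[:2]),"yaw",np.degrees(np.arctan2(-e[0],e[1])))
e=(W["tagL"]+W["tagR"])/2-W["eye"];print("tag y len",np.linalg.norm(e[:2]),"yaw",np.degrees(np.arctan2(-e[0],e[1])))
E
```

```text
ball [ 0.5622 -0.2145  0.1517] onz [ 0.5839 -0.2383  0.023 ]
eye [ 0.4847 -0.129   0.0246] onz [ 0.4869 -0.1283  0.023 ]
c42 [ 0.5153 -0.2186  0.009 ] onz [ 0.5142 -0.2174  0.017 ]
c280 [ 0.3202 -0.0829  0.0096] onz [ 0.3231 -0.0818  0.017 ]
tagL [ 0.3985 -0.0282  0.0178] onz [ 0.4009 -0.0274  0.023 ]
tagR [ 0.3761 -0.0527  0.0165] onz [ 0.378 -0.052  0.023]
fenceEnd [0.4055 0.034  0.029 ]
punch y len 0.23769311647439856 yaw 55.1902412295816
tag y len 0.13163255802357238 yaw 47.687375546337975
```

The two views agree: punch yaw is about 55°, tag yaw about 48°, and ball centre height is 0.152 m. Next I'll turn the tool to yaw −35°, which puts its y axis along the punch's −x, and move over the bed for wrist views.

```bash
python3 -m jog '[[0,0,-0.006,0,0,0.1235,0],[0,0,-0.006,0,0,0.1235,0],[0,0,-0.006,0,0,0.1235,0],[0,0,-0.006,0,0,0.1235,0],[0,0,-0.006,0,0,0.1235,0],[0,0,-0.006,0,0,0.1235,0],[0,0,-0.006,0,0,0.1235,0],[0,0,-0.006,0,0,0.1235,0],[-0.007,-0.04,0,0,0,0,0],[-0.007,-0.04,0,0,0,0,0],[-0.007,-0.04,0,0,0,0,0],[-0.007,-0.04,0,0,0,0,0]]' 20
python3 -m jog '[[-0.007,-0.04,0,0,0,0,0],[-0.007,-0.04,0,0,0,0,0],[-0.007,-0.04,0,0,0,0,0],[-0.007,-0.04,0,0,0,0,0],[-0.007,-0.04,0,0,0,0,0],[-0.007,-0.04,0,0,0,0,0],[-0.007,-0.04,0,0,0,0,0],[-0.007,-0.03,0,0,0,0,0],[0,0,0,0,0,0,0],[0,0,0,0,0,0,0]]'
python3 - <<'E'
from h import *
import cv2
o=env.get_obs();c=cal("wrist");im=env.read_camera("wrist");cv2.imwrite("pics/w1.png",cv2.resize(im,None,fx=1.5,fy=1.5,interpolation=2))
print(np.round(o["tool_pos"],4),o["tool_rot"],np.round(c["pose"],3).tolist(),c["f"],c["cx"],c["cy"],o["qpos"])
np.save("w1.npy",c["pose"])
for P in([.6093,-.1558,.017],[.562,-.2145,.163],[.485,-.129,.023],[.388,-.04,.023],[.515,-.218,.017]): print(proj(c,P)*1.5)
E
```

```text
time_s: 1.1
tool_pos: [0.3084, -0.4554, 0.2699]
tool_rot: [-180.0, 0.1, -35.0]
force: [1.2, 0.5, 2.1]
grip_width: 0.0147
grasp_force: 0.0
time_s: 1.93
tool_pos: [0.4405, -0.1693, 0.2704]
tool_rot: [180.0, 0.0, -34.7]
force: [-0.3, -0.4, -0.4]
grip_width: 0.0002
grasp_force: 0.0
[ 0.4405 -0.1693  0.2704] [ 1.79966133e+02  9.33102385e-03 -3.47451685e+01] [[-0.57, 0.788, 0.233, 0.504], [-0.822, -0.547, -0.161, -0.214], [0.001, -0.283, 0.959, 0.433], [0.0, 0.0, 0.0, 1.0]] 297.3186396354542 253.6617092711956 187.63816900750268 [  38.65652192   -3.93350323  -19.71444793  102.38035934   -1.31085029
   81.34366051 -105.56247679]
[264.7349442  100.98018989]
[325.4596911   76.54692289]
[317.05675703 223.43737555]
[305.14249978 350.83137833]
[377.00348636 141.74378798]
```

View pics/w1.png

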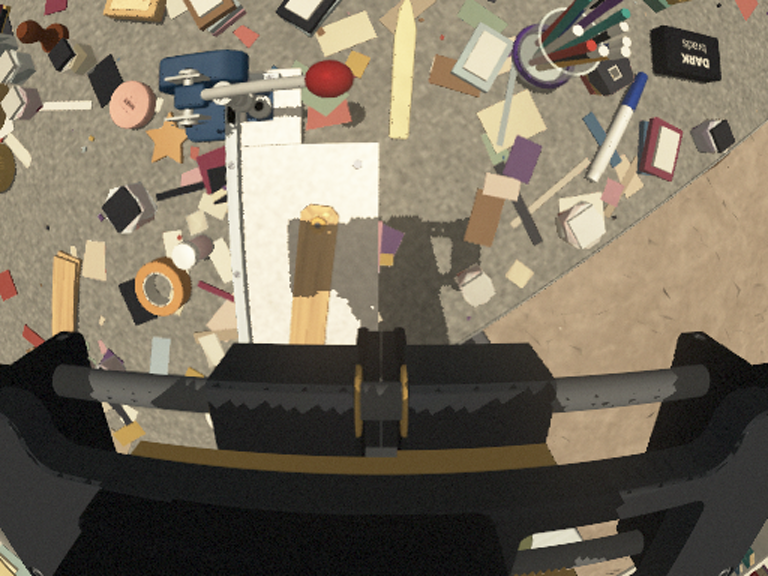

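The wrist view shows the bed's right edge at u≈379, the fence on the left at u≈228–245, the ball at (328,79) and the eyelet at (319,213). I'll zoom in to place the fence face and the stop.

Run:
```python
import cv2
im=cv2.imread("pics/w1.png");a=im[60:350,215:390]
a=cv2.convertScaleAbs(a,alpha=.85);a=cv2.resize(a[:195],None,fx=3,fy=3,interpolation=2);cv2.imwrite("pics/w1c.png",a)
```

```text
(no output)
```

View pics/w1c.png

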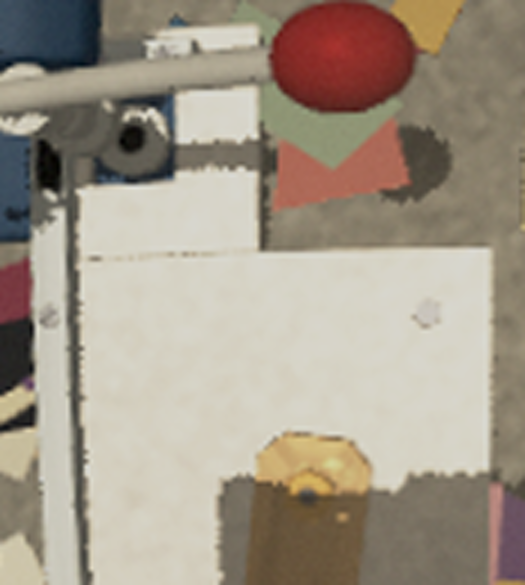

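Run:
```python
from h import *
c=cal("wrist");c["pose"]=np.load("w1.npy")
C=lambda u,v:((u/3+215)/1.5-.2,(v/3+60)/1.5-.2)
Z=lambda p,z=.017:onz(c,C(*p),z)[:2]
c42=Z((491,249));s=Z((261,251));st=Z((261,170));fl=[Z(p) for p in((78,200),(86,400),(91,580))];ft=[Z(p,.029) for p in((67,250),(72,400),(80,560))]
R=[Z((491,465))]
ya=lambda e:np.degrees(np.arctan2(-e[0],e[1]))
print("yaw: edge",ya(R[0]-c42),"fence",ya(fl[2]-fl[0]),"fencetop",ya(ft[2]-ft[0]),"step",ya(s-c42)+90)
for yaw in(55.2,):
    a=np.radians(yaw);ex=np.array([np.cos(a),np.sin(a)]);ey=np.array([-np.sin(a),np.cos(a)])
    O=c42+.105*ex-.042*ey
    f=lambda p:np.round(1000*np.array([(p-O)@ex,(p-O)@ey]),1)
    print("c42",c42,"O",O,"s",f(s),st,f(st),"fence",[f(p) for p in fl],"top",[f(p) for p in ft])
    t=cal("top");sc=cal("scene");T=lambda u,v:(u/3.2+200-.35,v/3.2+115-.35); S=lambda u,v:(u/4+185-.4,v/4+145-.4)
    ball=tri([ray(t,T(432,197)),ray(sc,S(347,45)),ray(c,C(343,55))])
    eye=tri([ray(t,T(277,331)),ray(sc,S(387,262)),ray(c,C(307,494))])
    print("ball",ball,f(ball[:2]),"eye",eye,f(eye[:2]),onz(c,C(307,494),.027))
    print("corner via top cam c42",f(np.array([.5148,-.218])),"c280",f(np.array([.3217,-.0823])))
    # plunger in crop at approx
    print("tagclips",f(Z((290,433),.023)),f(Z((340,438),.023)))
```

```text
yaw: edge 55.21346537130368 fence 54.630564020409786 fencetop 54.89194232512658 step 54.67981815700621
c42 [ 0.51355304 -0.21851793] O [ 0.60796623 -0.15626723] s [-33.9  41.4] [ 0.5754524  -0.17527833] [-34.2  15.8] fence [array([25.2, 22. ]), array([24.5, 86.4]), array([ 26.4, 145.6])] top [array([25.3, 38.3]), array([25.3, 85.3]), array([ 25.8, 136.4])]
ball [ 0.56240448 -0.21522111  0.15107175] [-74.4   3.8] eye [ 0.4845431  -0.12889968  0.02479051] [-48. 117.] [ 0.48449741 -0.12929499  0.027     ]
corner via top cam c42 [-103.9   41.3] c280 [-102.6  277.3]
tagclips [-42.9  98.2] [-58.5 100. ]
```

Fence face is at punch x≈26, corner at (26,−13), anvil at (8,5). Ball y≈4 is consistent with that. The tag's eyelet is at (−48,117), with the tag turned −7.5° from the punch. I'll first push it sideways to the fence with the flat of the finger at mid-length, starting by lowering beside the tag.

```bash
python3 -m jog '[[-0.022,-0.011,0,0,0,0,0],[-0.021,-0.010,0.03,0,0,0,0],[0,0,0.04,0,0,0,0],[0,0,0.04,0,0,0,0],[0,0,0.04,0,0,0,0],[0,0,0.04,0,0,0,0],[0,0,0.03,0,0,0,0],[0,0,0,0,0,0,0],[0,0,0,0,0,0,0]]'
cat > st.py <<'E'
from h import *
a=np.radians(55.0);ex=np.array([np.cos(a),np.sin(a)]);ey=np.array([-np.sin(a),np.cos(a)]);O=np.array([.608,-.1563])
def pf(p):p=np.asarray(p)[:2]-O;return np.round(1000*np.array([p@ex,p@ey]),1)
if __name__=="__main__":
    o=env.get_obs();print("punch xy",pf(o["tool_pos"]),"z",round(o["tool_pos"][2],4),"F x,y",np.round([o["force"][:2]@ex,o["force"][:2]@ey,o["force"][2]],1),"q",np.round(o["qpos"],1), "rot",np.round(o["tool_rot"],2))
E
python3 st.py
```

```text
time_s: 2.73
tool_pos: [0.4152, -0.1303, 0.0496]
tool_rot: [179.9, 0.2, -35.2]
force: [1.5, -0.5, 0.4]
grip_width: 0.0006
grasp_force: 0.0
punch xy [-89.3 172.8] z 0.0496 F x,y [ 0.5 -1.5  0.4] q [  36.6    3.2  -23.   122.6    1.5   54.7 -112.4] rot [179.95   0.22 -35.15]
```

```bash
python3 -m jog '[[0,0,0.015,0,0,0,0],[0,0,0.0145,0,0,0,0],[0,0,0,0,0,0,0],[0,-0.006,0,0,0,0,0],[0,-0.006,0,0,0,0,0],[0,-0.005,0,0,0,0,0],[0,-0.005,0,0,0,0,0],[0,-0.005,0,0,0,0,0],[0,-0.005,0,0,0,0,0]]'
python3 st.py
python3 -m jog '[[0,-0.004,0,0,0,0,0],[0,-0.004,0,0,0,0,0],[0,-0.004,0,0,0,0,0],[0,-0.004,0,0,0,0,0],[0,-0.003,0,0,0,0,0],[0,0,0,0,0,0,0]]'
python3 st.py
```

```text
time_s: 3.48
tool_pos: [0.436, -0.1043, 0.0221]
tool_rot: [179.9, -0.1, -35.0]
force: [-3.5, -3.6, 7.7]
grip_width: 0.0006
grasp_force: 4.3
punch xy [-56.1 170.7] z 0.0221 F x,y [-5.   0.8  7.7] q [  33.5    7.3  -24.6  122.3    4.1   51.1 -118.4] rot [ 1.799e+02 -1.200e-01 -3.502e+01]
time_s: 3.98
tool_pos: [0.4471, -0.0885, 0.0222]
tool_rot: [179.9, -0.1, -35.0]
force: [-1.8, -2.4, 6.3]
grip_width: 0.0003
grasp_force: 3.6
punch xy [-36.7 170.7] z 0.0222 F x,y [-3.   0.1  6.3] q [  32.     8.3  -25.4  121.3    4.7   51.2 -121.1] rot [ 1.7994e+02 -1.2000e-01 -3.5000e+01]
```

The tip stopped at z 0.022 with 6–8 N upward, so it may be riding on the tag or the bed. I'll check with a picture.

Run:
```python
from h import *
import cv2
for n,(y0,y1,x0,x1) in {"wrist":(0,384,0,512),}.items():
    c=cal(n);np.save("w2.npy",c["pose"]);im=env.read_camera(n);cv2.imwrite("pics/w2.png",im)
t=env.read_camera("top")[185:300,200:340];s=env.read_camera("scene")[180:265,230:340]
t=cv2.resize(t,(560,460),interpolation=2);s=cv2.resize(s,(595,460),interpolation=2)[:,:]
im=cv2.resize(im[40:300,100:400],(400,346))
W=np.zeros((600,800,3),np.uint8);t=cv2.resize(t,(400,329));s=cv2.resize(s,(400,309));W[:329,:400]=t;W[:309,400:]=s;W[330:600,:400]=im[:270];cv2.imwrite("pics/m2.png",W)
```

```text
(no output)
```

View pics/m2.png

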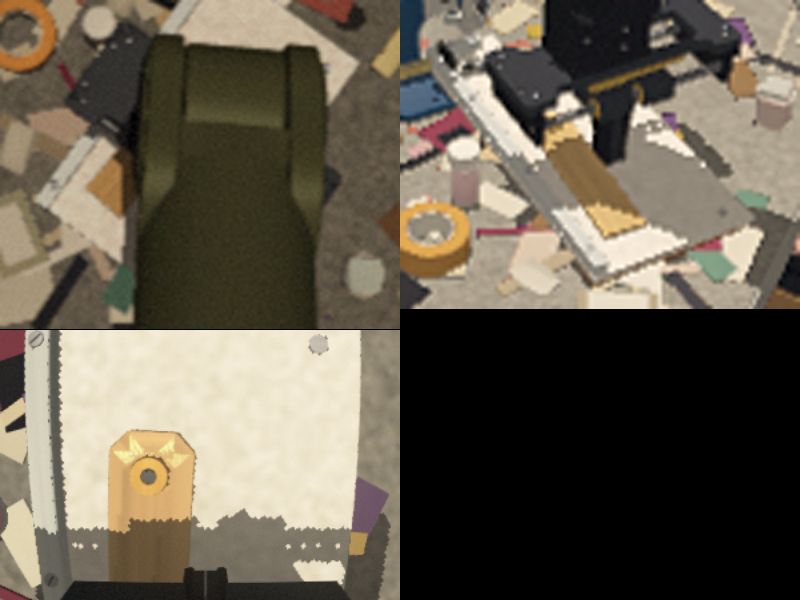

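The fingertip is on the bed beside the tag, and the tag has lined up with it about 20 mm from the fence. I'll raise slightly and go on to the fence.

```bash
python3 -m jog '[[0,0,-0.002,0,0,0,0],[0,-0.003,0,0,0,0,0],[0,-0.003,0,0,0,0,0],[0,-0.003,0,0,0,0,0],[0,-0.003,0,0,0,0,0],[0,-0.003,0,0,0,0,0],[0,-0.002,0,0,0,0,0],[0,0,0,0,0,0,0]]'
python3 st.py
python3 -m jog '[[0,-0.002,0,0,0,0,0],[0,-0.001,0,0,0,0,0],[0,0,0,0,0,0,0]]'
python3 st.py
```

```text
time_s: 4.8
tool_pos: [0.4561, -0.0741, 0.0234]
tool_rot: [179.9, -0.0, -35.0]
force: [-2.7, -3.1, 5.7]
grip_width: 0.0004
grasp_force: 2.8
punch xy [-19.8 171.6] z 0.0234 F x,y [-4.1  0.4  5.7] q [  30.6    9.   -26.1  120.4    5.1   51.6 -123.4] rot [ 1.7993e+02 -2.0000e-02 -3.5000e+01]
time_s: 5.05
tool_pos: [0.4577, -0.0718, 0.0234]
tool_rot: [179.9, -0.0, -35.0]
force: [-2.3, -2.9, 6.6]
grip_width: 0.0002
grasp_force: 2.8
punch xy [-17.  171.6] z 0.0234 F x,y [-3.7  0.2  6.6] q [  30.4    9.2  -26.2  120.2    5.3   51.7 -123.8] rot [ 1.7992e+02 -2.0000e-02 -3.5000e+01]
```

Run:
```python
from h import *
import cv2
c=cal("wrist");np.save("w3.npy",c["pose"]);im=env.read_camera("wrist");cv2.imwrite("pics/w3.png",im)
s=env.read_camera("scene")[180:265,230:340]
W=np.zeros((600,800,3),np.uint8);W[:580,:400]=cv2.resize(im[10:300,150:350],(400,580));W[:309,400:]=cv2.resize(s,(400,309),interpolation=2);cv2.imwrite("pics/m3.png",W)
```

```text
(no output)
```

View pics/m3.png

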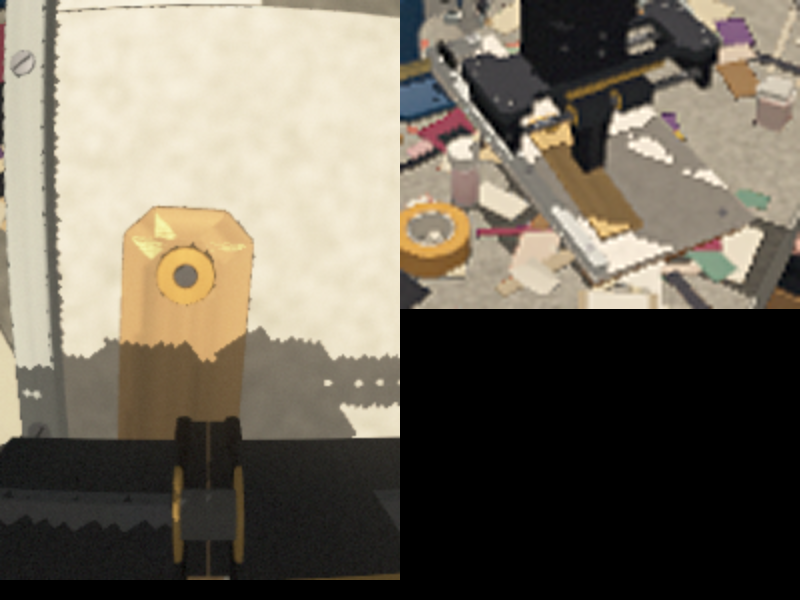

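The finger has ridden up onto the tag. I'll lift, locate the tag, and come down beside it lower.

```bash
python3 - <<'E'
from st import *
c=cal("wrist");c["pose"]=np.load("w3.npy")
C=lambda u,v:(u/2+150-.25,v/2+10-.25)
for k,p,z in(("eye",(186,276),.029),("L1",(122,260),.023),("L2",(119,430),.023),("R1",(253,260),.023),("R2",(243,410),.023),("tip",(200,207),.023),("fence",(60,200),.017),("fence2",(62,340),.017),("finger",(177,430),.03),("finger",(242,430),.03)): print(k,pf(onz(c,C(*p),z)))
E
python3 -m jog '[[0,0,-0.02,0,0,0,0],[0,0.02,-0.01,0,0,0,0],[0,0.02,0,0,0,0,0],[0,0,0,0,0,0,0],[0,0,0,0,0,0,0]]'; python3 st.py
```

```text
eye [-11.7 117.8]
L1 [  6.2 114.1]
L2 [  9.1 164.9]
R1 [-30.  114.2]
R2 [-27.9 158.4]
tip [-15.4  99.7]
fence [24.8 97. ]
fence2 [ 26.2 138.5]
finger [ -8.7 161.8]
finger [-27.3 161.8]
time_s: 5.57
tool_pos: [0.4344, -0.1041, 0.0529]
tool_rot: [-180.0, 0.0, -35.1]
force: [0.4, 1.2, 0.3]
grip_width: 0.0004
grasp_force: 0.0
punch xy [-56.8 172.1] z 0.0529 F x,y [1.2 0.3 0.3] q [  34.1    4.3  -24.6  121.1    2.2   55.  -116.8] rot [-1.7999e+02  1.0000e-02 -3.5110e+01]
```

```bash
python3 -m jog '[[0,0,0.02,0,0,0,0],[0,0,0.010,0,0,0,0],[0,0,0.004,0,0,0,0],[0,0,0,0,0,0,0],[0,0,0,0,0,0,0]]';python3 st.py
```

```text
time_s: 5.98
tool_pos: [0.4348, -0.1032, 0.0187]
tool_rot: [-180.0, 0.1, -34.9]
force: [0.1, -0.8, 0.5]
grip_width: 0.0004
grasp_force: 0.0
punch xy [-55.8 172.4] z 0.0187 F x,y [-0.6 -0.6  0.5] q [  33.6    7.6  -24.6  122.5    4.    50.7 -118.3] rot [-1.7999e+02  6.0000e-02 -3.4950e+01]
```

```bash
python3 -m jog '[[0,-0.004,0,0,0,0,0],[0,-0.004,0,0,0,0,0],[0,-0.003,0,0,0,0,0],[0,-0.003,0,0,0,0,0],[0,-0.003,0,0,0,0,0],[0,-0.002,0,0,0,0,0]]';python3 st.py;python3 -m jog '[[0,-0.003,0,0,0,0,0],[0,-0.003,0,0,0,0,0],[0,-0.003,0,0,0,0,0]]';python3 st.py
```

```text
time_s: 6.48
tool_pos: [0.4459, -0.088, 0.0191]
tool_rot: [-180.0, -0.0, -35.0]
force: [-1.0, -0.5, 0.7]
grip_width: 0.0006
grasp_force: 0.0
punch xy [-37.  171.9] z 0.0191 F x,y [-0.9  0.5  0.7] q [  32.     8.5  -25.3  121.6    4.6   50.9 -121. ] rot [-1.7999e+02 -1.0000e-02 -3.4990e+01]
time_s: 6.73
tool_pos: [0.4508, -0.0811, 0.0191]
tool_rot: [180.0, -0.0, -35.0]
force: [0.2, -0.1, 0.9]
grip_width: 0.0005
grasp_force: 0.3
punch xy [-28.5 171.9] z 0.0191 F x,y [ 0.1 -0.3  0.9] q [  31.3    8.9  -25.7  121.1    5.    51.  -122.3] rot [179.98  -0.   -35.03]
```

```bash
python3 -m jog '[[0,-0.003,0,0,0,0,0],[0,-0.002,0,0,0,0,0],[0,-0.002,0,0,0,0,0],[0,0,0,0,0,0,0]]';python3 st.py;python3 -m jog '[[0,-0.0015,0,0,0,0,0],[0,-0.0015,0,0,0,0,0],[0,0,0,0,0,0,0]]';python3 st.py
```

```text
time_s: 7.07
tool_pos: [0.455, -0.075, 0.0191]
tool_rot: [-180.0, -0.0, -35.0]
force: [1.0, 0.2, -0.4]
grip_width: 0.0003
grasp_force: 0.0
punch xy [-21.1 171.9] z 0.0191 F x,y [ 0.7 -0.7 -0.4] q [  30.7    9.3  -25.9  120.7    5.2   51.  -123.2] rot [-179.99   -0.    -34.99]
time_s: 7.32
tool_pos: [0.4566, -0.0727, 0.019]
tool_rot: [-180.0, 0.0, -35.0]
force: [0.5, 0.4, -0.3]
grip_width: 0.0009
grasp_force: 0.0
punch xy [-18.4 172. ] z 0.019 F x,y [ 0.6 -0.2 -0.3] q [  30.4    9.5  -26.   120.5    5.3   51.1 -123.7] rot [-179.99    0.    -35.01]
```

```bash
for i in 1; do python3 -m jog '[[0,-0.0015,0,0,0,0,0],[0,-0.0015,0,0,0,0,0],[0,0,0,0,0,0,0]]'>/dev/null;python3 st.py;done
python3 -m jog '[[0,-0.001,0,0,0,0,0],[0,-0.001,0,0,0,0,0],[0,0,0,0,0,0,0]]'>/dev/null; python3 st.py
python3 - <<'E'
from h import *
import cv2
c=cal("wrist");np.save("w4.npy",c["pose"]);im=env.read_camera("wrist");cv2.imwrite("pics/w4.png",im);cv2.imwrite("pics/m4.png",cv2.resize(im[10:300,150:350],(400,580)))
E
```

```text
punch xy [-18.2 172. ] z 0.019 F x,y [-7.   0.5  4.1] q [  30.2    9.6  -26.   120.4    5.6   51.3 -124.1] rot [ 1.7976e+02  6.0000e-02 -3.5070e+01]
punch xy [-18.1 172. ] z 0.0189 F x,y [-11.2   2.2   6.3] q [  30.1    9.7  -26.   120.3    5.8   51.4 -124.3] rot [ 1.7961e+02  1.1000e-01 -3.5120e+01]
```

View pics/m4.png

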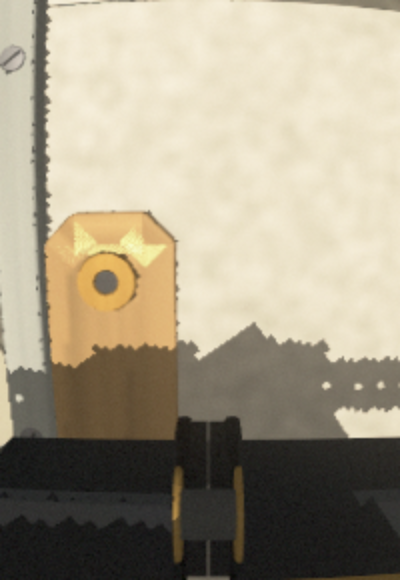

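Nearly the whole length of the tag lies against the fence, and the 11 N reading confirms contact. Next: back off, lift, tilt, and go round behind the loading end.

```bash
python3 - <<'E'
from st import *
c=cal("wrist");c["pose"]=np.load("w4.npy")
C=lambda u,v:(u/2+150-.25,v/2+10-.25)
print(pf(onz(c,C(105,282),.029)),pf(onz(c,C(110,212),.023)))
E
python3 -m jog '[[0,0.008,0,0,0,0,0],[0,0.004,-0.02,0,0,0,0],[0,0,-0.025,0,-0.085,0,0],[0,0,0,0,-0.085,0,0],[0,0,0,0,-0.08,0,0],[-0.0184,-0.008,0.0047,0,0,0,0],[-0.0184,-0.008,0.0047,0,0,0,0],[-0.0184,-0.008,0.0047,0,0,0,0],[-0.0184,-0.008,0.0047,0,0,0,0],[-0.0184,-0.008,0.0047,0,0,0,0],[0,0,0,0,0,0,0]]';python3 st.py
```

```text
[  8.1 118.8] [  7.2 100.8]
time_s: 8.78
tool_pos: [0.3955, 0.0123, 0.0639]
tool_rot: [-180.0, 14.4, -34.7]
force: [-0.1, 0.4, -0.7]
grip_width: 0.0004
grasp_force: 0.0
punch xy [ 16.2 270.7] z 0.0639 F x,y [ 0.3  0.3 -0.7] q [  29.4    8.   -29.1  117.7   -4.7   67.3 -122.4] rot [-179.96   14.45  -34.74]
```

```bash
python3 -m jog '[[0.005,0.007,0.02,0,0,0,0],[0.0053,0,0.0202,0,0,0,0],[0,0,0,0,0,0,0],[0,0,0,0,0,0,0]]';python3 st.py
```

```text
time_s: 9.12
tool_pos: [0.3935, 0.0029, 0.0224]
tool_rot: [-180.0, 14.4, -35.0]
force: [-0.3, -0.1, -0.1]
grip_width: 0.0005
grasp_force: 0.0
punch xy [  7.4 267. ] z 0.0224 F x,y [-0.2  0.2 -0.1] q [  29.4   11.6  -28.3  119.6   -2.9   62.2 -122.5] rot [-179.99   14.41  -35.04]
```

```bash
python3 -m jog '[[0.0051,-0.001,-0.0002,0,0,0,0],[0.0048,0,-0.0012,0,0,0,0],[0.0048,0,-0.0012,0,0,0,0],[0.0048,0,-0.0012,0,0,0,0],[0.0048,0,-0.0012,0,0,0,0],[0.0048,0,-0.0012,0,0,0,0],[0.0048,0,-0.0012,0,0,0,0]]';python3 st.py
python3 -m jog '[[0.0048,0,-0.0012,0,0,0,0],[0.0048,0,-0.0012,0,0,0,0],[0.0048,0,-0.0012,0,0,0,0],[0.0048,0,-0.0012,0,0,0,0],[0.0048,0,-0.0012,0,0,0,0]]';python3 st.py
cat > tag.py <<'E'
# find tag hue blob in wrist image, project to tag top
from st import *
import cv2,sys
c=cal("wrist");im=env.read_camera("wrist");cv2.imwrite("pics/last.png",im)
h=cv2.cvtColor(im,cv2.COLOR_BGR2HSV);m=cv2.inRange(h,(8,60,60),(28,255,255))
n,l,s,cen=cv2.connectedComponentsWithStats(cv2.morphologyEx(m,cv2.MORPH_CLOSE,np.ones((3,3))))
cand=[i for i in range(1,n) if s[i,4]>300]
for i in cand:
    ys,xs=np.where(l==i);P=np.array([pf(onz(c,(x,y),.023)) for x,y in zip(xs,ys)])
    if -120<P[:,0].mean()<40 and -20<P[:,1].mean()<280:
        print("blob",s[i,4],"x",np.percentile(P[:,0],[1,99]),"y",np.percentile(P[:,1],[.5,99.5]))
        for y in range(int(P[:,1].min())+14,int(P[:,1].max())-4,15):
            q=P[abs(P[:,1]-y)<2,0]; print(y,np.percentile(q,[2,98]) if len(q) else None)
E
python3 tag.py
```

```text
time_s: 9.7
tool_pos: [0.4217, -0.0156, 0.0217]
tool_rot: [179.9, 14.5, -35.0]
force: [-6.3, 2.8, 7.8]
grip_width: 0.0002
grasp_force: 4.0
punch xy [  8.4 233.3] z 0.0217 F x,y [-1.3  6.8  7.8] q [  29.6   15.1  -27.2  115.6   -1.    63.3 -122. ] rot [179.95  14.53 -35.01]
time_s: 10.12
tool_pos: [0.4411, -0.0293, 0.0217]
tool_rot: [179.9, 14.6, -35.0]
force: [-7.6, 3.5, 9.5]
grip_width: 0.0003
grasp_force: 5.0
punch xy [  8.3 209.6] z 0.0217 F x,y [-1.5  8.2  9.5] q [  29.7   17.5  -26.4  112.6    0.2   64.2 -121.5] rot [179.92  14.64 -34.99]
blob 16683 x [-9.7 25.8] y [ 81.1 197.1]
94 [-9.5 25.2]
109 [-9.4 25.2]
124 [-9.5   25.254]
139 [-9.2 25.4]
154 [-9.  25.3]
169 [-9.2 25.5]
184 [-9.    25.484]
```

The finger rode onto the tag again because the tip was too high. The tag's eyelet end is at y 81, so its loading end is at about y 231. I'll lift, go back behind it and come down to z≈0.0185.

```bash
python3 -m jog '[[-0.005,0,-0.0194,0,0,0,0],[-0.0194,0,0.005,0,0,0,0],[-0.0194,0,0.005,0,0,0,0],[0.005,0,0.0144,0,0,0,0],[0,0,0,0,0,0,0],[0,0,0,0,0,0,0]]';python3 st.py
```

```text
time_s: 10.67
tool_pos: [0.4116, -0.0086, 0.0258]
tool_rot: [-180.0, 14.3, -35.0]
force: [0.2, 0.2, -1.0]
grip_width: 0.0002
grasp_force: 0.0
punch xy [  8.3 245.5] z 0.0258 F x,y [ 0.3 -0.  -1. ] q [  29.6   13.3  -27.7  117.    -1.8   63.1 -122.2] rot [-179.99   14.29  -35.04]
```

```bash
python3 -m jog '[[-0.005,0,0.0013,0,0,0,0],[0.001,0,0.0039,0,0,0,0],[0.0005,0,0.0024,0,0,0,0],[0,0,0,0,0,0,0],[0,0,0,0,0,0,0]]';python3 st.py; python3 -m jog '[[0.0003,0,0.001,0,0,0,0],[0,0,0,0,0,0,0]]';python3 st.py
```

```text
time_s: 11.08
tool_pos: [0.4073, -0.0053, 0.0196]
tool_rot: [-180.0, 14.3, -35.0]
force: [0.1, 0.1, 2.6]
grip_width: 0.0007
grasp_force: 1.0
punch xy [  8.6 251. ] z 0.0196 F x,y [0.1 0.  2.6] q [  29.4   13.4  -27.9  117.9   -1.8   62.2 -122.4] rot [-179.98   14.29  -35.03]
time_s: 11.25
tool_pos: [0.4074, -0.0053, 0.0194]
tool_rot: [180.0, 14.3, -35.0]
force: [-1.6, 0.0, 9.2]
grip_width: 0.0006
grasp_force: 4.4
punch xy [  8.6 251. ] z 0.0194 F x,y [-0.9  1.3  9.2] q [  29.4   13.5  -27.9  117.9   -1.8   62.2 -122.5] rot [180.    14.3  -35.03]
```

```bash
python3 -m jog '[[-0.0004,0,-0.0015,0,0,0,0],[0,0,0,0,0,0,0]]' >/dev/null;python3 st.py; python3 tag.py
```

```text
punch xy [  8.4 251.2] z 0.0201 F x,y [-0.1 -0.2 -1. ] q [  29.4   13.3  -27.9  117.9   -1.8   62.2 -122.4] rot [-180.     14.29  -35.02]
blob 12279 x [-9.6 25.8] y [122.8 196.6]
136 [-9.3 25.6]
151 [-9.238 25.6  ]
166 [-9.3 25.7]
181 [-9.002 25.4  ]
```

Run:
```python
from st import *
import cv2
c=cal("wrist");im=cv2.imread("pics/last.png");h=cv2.cvtColor(im,cv2.COLOR_BGR2HSV)
for x in(2,14):
  for y in range(30,205,6):
    p=O+ex*x/1000+ey*y/1000;u,v=proj(c,[*p,.023]);print((x,y),(int(u),int(v)),h[int(round(v)),int(round(u))].tolist(),end=' ')
  print()
```

```text
(2, 30) (266, -169) [20, 44, 122] (2, 36) (266, -160) [5, 61, 25] (2, 42) (266, -152) [0, 19, 27] (2, 48) (266, -143) [6, 49, 26] (2, 54) (266, -133) [20, 148, 86] (2, 60) (266, -123) [19, 35, 58] (2, 66) (267, -113) [20, 40, 58] (2, 72) (267, -102) [20, 139, 90] (2, 78) (267, -92) [150, 9, 28] (2, 84) (267, -80) [20, 148, 93] (2, 90) (267, -69) [21, 141, 87] (2, 96) (267, -57) [20, 28, 27] (2, 102) (267, -44) [30, 22, 23] (2, 108) (267, -32) [66, 67, 19] (2, 114) (267, -19) [105, 22, 23] (2, 120) (267, -6) [8, 64, 16] (2, 126) (267, 6) [18, 121, 222] (2, 132) (266, 19) [17, 113, 111] (2, 138) (266, 32) [17, 117, 111] (2, 144) (266, 46) [16, 119, 109] (2, 150) (266, 59) [16, 120, 106] (2, 156) (266, 72) [17, 119, 105] (2, 162) (266, 84) [17, 120, 106] (2, 168) (266, 97) [18, 113, 108] (2, 174) (266, 109) [17, 114, 110] (2, 180) (265, 122) [15, 115, 109] (2, 186) (265, 133) [16, 116, 110] (2, 192) (265, 145) [17, 112, 107] (2, 198) (265, 156) [20, 48, 118] (2, 204) (265, 166) [18, 47, 126] 
(14, 30) (239, -169) [17, 44, 123] (14, 36) (239, -160) [30, 44, 29] (14, 42) (239, -152) [165,
[... 242 characters left out ...]
, 28] (14, 90) (238, -68) [20, 133, 88] (14, 96) (238, -56) [10, 26, 30] (14, 102) (238, -44) [70, 27, 28] (14, 108) (238, -32) [90, 39, 13] (14, 114) (238, -19) [30, 55, 14] (14, 120) (238, -6) [83, 93, 11] (14, 126) (239, 6) [18, 118, 230] (14, 132) (239, 19) [18, 115, 231] (14, 138) (239, 32) [19, 120, 230] (14, 144) (239, 46) [18, 121, 112] (14, 150) (239, 59) [16, 119, 114] (14, 156) (239, 72) [17, 114, 116] (14, 162) (239, 84) [16, 119, 114] (14, 168) (240, 97) [17, 115, 115] (14, 174) (240, 109) [17, 118, 112] (14, 180) (240, 122) [17, 114, 114] (14, 186) (240, 133) [18, 114, 114] (14, 192) (240, 145) [17, 112, 114] (14, 198) (241, 156) [20, 50, 123] (14, 204) (241, 167) [16, 44, 127]
```

The tag's loading end is actually at y≈197, because the earlier blob was cut off by the edge of the view. So the push worked, and the eyelet end is at about y 47. I'll come up behind it again, untilt the tool, and push the remaining 60 mm with the finger vertical.

```bash
python3 -m jog '[[0.0145,0,-0.004,0,0,0,0],[0.0145,0,-0.0036,0,0,0,0],[0,0,-0.002,0,0.085,0,0],[0,0,0,0,0.085,0,0],[0,0,0,0,0.08,0,0],[0,0,0,0,0,0,0],[0,0,0,0,0,0,0]]';python3 st.py
```

```text
time_s: 12.05
tool_pos: [0.4309, -0.0224, 0.022]
tool_rot: [179.9, 0.0, -34.9]
force: [-0.2, -0.3, 1.2]
grip_width: 0.0
grasp_force: 0.0
punch xy [  8.1 221.9] z 0.022 F x,y [-0.4  0.   1.2] q [  27.2    5.6  -28.5  124.2    3.5   50.9 -128.3] rot [ 1.7994e+02  5.0000e-02 -3.4930e+01]
```

```bash
python3 -m jog '[[0,-0.001,0.003,0,0,0,0],[0.005,0,0,0,0,0,0],[0.005,0,0,0,0,0,0],[0.005,0,0,0,0,0,0],[0.005,0,0,0,0,0,0],[0.005,0,0,0,0,0,0],[0.005,0,0,0,0,0,0]]';python3 st.py;python3 -m jog '[[0.005,0,0,0,0,0,0],[0.005,0,0,0,0,0,0],[0.005,0,0,0,0,0,0],[0.005,0,0,0,0,0,0]]';python3 st.py
```

```text
time_s: 12.63
tool_pos: [0.4574, -0.0395, 0.0189]
tool_rot: [180.0, 0.0, -35.0]
force: [-0.6, 0.0, 0.3]
grip_width: 0.0004
grasp_force: 0.1
punch xy [  9.3 190.3] z 0.0189 F x,y [-0.3  0.5  0.3] q [  27.6    9.2  -27.4  120.9    5.4   51.  -127.9] rot [ 1.800e+02  2.000e-02 -3.504e+01]
time_s: 12.97
tool_pos: [0.4735, -0.0509, 0.019]
tool_rot: [180.0, 0.0, -35.0]
force: [-0.6, 0.1, -0.3]
grip_width: 0.0003
grasp_force: 0.3
punch xy [  9.2 170.6] z 0.019 F x,y [-0.3  0.6 -0.3] q [  27.9   11.2  -26.7  118.7    6.4   51.5 -127.4] rot [ 1.7998e+02  1.0000e-02 -3.5020e+01]
```

```bash
python3 -m jog '[[0.004,0,0,0,0,0,0],[0.004,0,0,0,0,0,0],[0.003,0,0,0,0,0,0],[0.003,0,0,0,0,0,0],[0,0,0,0,0,0,0]]';python3 st.py
```

```text
time_s: 13.38
tool_pos: [0.4853, -0.0589, 0.0192]
tool_rot: [-180.0, -0.0, -35.0]
force: [-0.3, 0.2, 0.3]
grip_width: 0.0002
grasp_force: 0.0
punch xy [  9.4 156.4] z 0.0192 F x,y [0.  0.4 0.3] q [  28.1   12.6  -26.2  117.1    7.    51.8 -127. ] rot [-1.7999e+02 -3.0000e-02 -3.5040e+01]
```

```bash
python3 -m jog '[[0.002,0,0,0,0,0,0],[0.002,0,0,0,0,0,0],[0.002,0,0,0,0,0,0],[0.0015,0,0,0,0,0,0],[0,0,0,0,0,0,0]]'>/dev/null;python3 st.py; python3 -m jog '[[0.0015,0,0,0,0,0,0],[0.001,0,0,0,0,0,0],[0,0,0,0,0,0,0]]'>/dev/null;python3 st.py;python3 -m jog '[[0.001,0,0,0,0,0,0],[0.001,0,0,0,0,0,0],[0,0,0,0,0,0,0]]'>/dev/null;python3 st.py
```

```text
punch xy [  9.4 149. ] z 0.0192 F x,y [-0.6 -0.6 -0.3] q [  28.2   13.3  -26.   116.2    7.4   52.  -126.8] rot [-1.7998e+02 -4.0000e-02 -3.5030e+01]
punch xy [  9.4 146.8] z 0.0191 F x,y [-0.   0.1 -0.4] q [  28.2   13.5  -25.9  116.     7.5   52.1 -126.7] rot [-1.800e+02 -2.000e-02 -3.502e+01]
punch xy [  9.4 146.2] z 0.0189 F x,y [-0.3  3.9  2. ] q [  28.2   13.7  -25.9  115.8    7.5   52.2 -126.7] rot [ 1.7996e+02  1.3000e-01 -3.5000e+01]
```

```bash
python3 -m jog '[[0.001,0,0,0,0,0,0],[0.001,0,0,0,0,0,0],[0,0,0,0,0,0,0]]'>/dev/null;python3 st.py
python3 -m jog '[[-0.01,0,0,0,0,0,0],[0,0,-0.02,0,0,0,0],[0,0.025,0,0,0,0,0],[0,0.024,0,0,0,0,0],[0.028,0,0,0,0,0,0],[0.028,0,0,0,0,0,0],[0.028,0,0,0,0,0,0],[0,0,0.0195,0,0,0,0],[0,0,0,0,0,0,0],[0,0,0,0,0,0,0]]';python3 st.py
```

```text
punch xy [  9.4 146.1] z 0.0187 F x,y [-0.6  9.4  8. ] q [  28.2   13.9  -25.9  115.6    7.5   52.4 -126.6] rot [179.9    0.33 -34.98]
time_s: 15.38
tool_pos: [0.5282, -0.1492, 0.0189]
tool_rot: [180.0, 0.1, -35.0]
force: [0.2, 0.7, 0.6]
grip_width: 0.0003
grasp_force: 0.0
punch xy [-40.   69.5] z 0.0189 F x,y [0.7 0.2 0.6] q [  32.5   18.9  -22.3  109.     8.7   53.8 -118.9] rot [ 1.7998e+02  6.0000e-02 -3.5030e+01]
```

Now I'll press the side of the tag to the fence, with contact expected at x≈−18.

```bash
python3 -m jog '[[0,-0.006,0,0,0,0,0],[0,-0.006,0,0,0,0,0],[0,-0.004,0,0,0,0,0],[0,-0.003,0,0,0,0,0],[0,-0.002,0,0,0,0,0],[0,0,0,0,0,0,0]]'>/dev/null;python3 st.py;python3 -m jog '[[0,-0.001,0,0,0,0,0],[0,-0.001,0,0,0,0,0],[0,-0.001,0,0,0,0,0],[0,0,0,0,0,0,0]]'>/dev/null;python3 st.py
```

```text
punch xy [-18.6  69.1] z 0.0199 F x,y [-0.8  0.7  0.8] q [  30.7   19.6  -22.7  107.9    9.3   54.2 -121.3] rot [ 1.7995e+02 -1.0000e-02 -3.4980e+01]
punch xy [-18.5  69.1] z 0.0197 F x,y [-6.2  2.2  5.8] q [  30.5   19.8  -22.7  107.8    9.4   54.4 -121.6] rot [ 1.7977e+02  7.0000e-02 -3.5110e+01]
```

```bash
python3 -m jog '[[0,0.01,0,0,0,0,0],[0,0,-0.03,0,0,0,0],[-0.02,0.01,-0.035,0,0,0,0],[-0.03,0.01,-0.035,0,0,0,0],[-0.03,0.01,-0.035,0,0,0,0],[-0.03,0.01,-0.035,0,0,0,0],[0,0,-0.02,0,0,0,0],[0,0,0,0,0,0,0],[0,0,0,0,0,0,0]]';python3 st.py
python3 - <<'E'
from h import *
import cv2
c=cal("wrist");im=env.read_camera("wrist");cv2.imwrite("pics/w5.png",im);np.save("w5.npy",c["pose"])
print(proj(c,[.608,-.1563,.017]))
cv2.imwrite("pics/m5.png",cv2.resize(im[30:230,110:310],(600,600),interpolation=2))
E
```

```text
time_s: 16.97
tool_pos: [0.4353, -0.1107, 0.1987]
tool_rot: [-179.9, -0.3, -35.0]
force: [0.1, -0.3, -0.8]
grip_width: 0.0002
grasp_force: 0.0
punch xy [-61.7 167.6] z 0.1987 F x,y [-0.2 -0.3 -0.8] q [  36.3   -5.   -23.9  111.4   -2.1   72.9 -112. ] rot [-179.93   -0.25  -35.02]
[199.75932336  29.10061463]
```

View pics/m5.png

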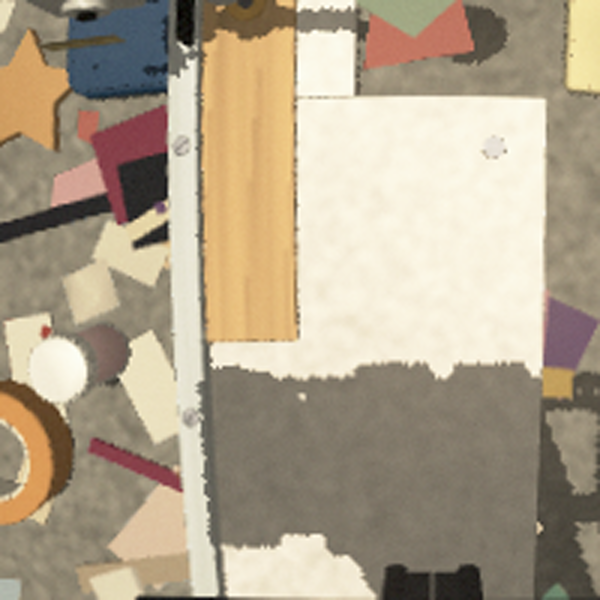

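The tag lies along the fence, parallel to it, with its loading end at about (250,341) in the crop. Next: go to the ball.

```bash
python3 - <<'E'
from st import *
c=cal("wrist");c["pose"]=np.load("w5.npy")
for p in((210,341),(250,341),(297,339)):print(pf(onz(c,(p[0]/3+110-.3,p[1]/3+30-.3),.023)))
E
python3 -m jog '[[0.035,0.004,0,0,0,0,0],[0.035,0.004,0,0,0,0,0],[0.035,0.004,0,0,0,0,0],[0.035,0.003,0,0,0,0,0],[0.023,0,0,0,0,0,0],[0,0,0,0,0,0,0],[0,0,0,0,0,0,0]]';python3 st.py
```

```text
[ 24.3 134.7]
[  8.3 135.1]
[-10.3 134.6]
time_s: 17.6
tool_pos: [0.5589, -0.2163, 0.194]
tool_rot: [-180.0, 0.3, -35.0]
force: [-0.0, 1.1, -0.8]
grip_width: 0.0002
grasp_force: 0.0
punch xy [-77.3   5.8] z 0.194 F x,y [ 0.9  0.6 -0.8] q [  36.8   14.6  -21.4   92.1    5.3   74.6 -110.5] rot [-179.97    0.31  -35.05]
```

```bash
python3 -m jog '[[0,0,0.012,0,0,0,0],[0,0,0.012,0,0,0,0],[0,0,0.006,0,0,0,0],[0,0,0.005,0,0,0,0],[0,0,0.005,0,0,0,0],[0,0,0,0,0,0,0]]';python3 st.py
python3 -m jog '[[0,0,0.006,0,0,0,0],[0,0,0.006,0,0,0,0],[0,0,0.006,0,0,0,0],[0,0,0.006,0,0,0,0],[0,0,0.006,0,0,0,0],[0,0,0.006,0,0,0,0],[0,0,0,0,0,0,0]]';python3 st.py
```

```text
time_s: 18.1
tool_pos: [0.5582, -0.2167, 0.1567]
tool_rot: [179.9, 0.0, -35.0]
force: [-1.2, 0.3, 1.4]
grip_width: 0.0004
grasp_force: 0.7
punch xy [-78.1   6.2] z 0.1567 F x,y [-0.4  1.1  1.4] q [  36.6   15.8  -21.2   95.     6.1   70.4 -111. ] rot [ 1.7992e+02  5.0000e-02 -3.5050e+01]
time_s: 18.68
tool_pos: [0.5595, -0.2182, 0.1216]
tool_rot: [179.9, -0.2, -35.1]
force: [-0.5, -3.0, 3.4]
grip_width: 0.0006
grasp_force: 1.6
punch xy [-78.5   4.3] z 0.1216 F x,y [-2.7 -1.3  3.4] q [  36.4   17.6  -21.    97.1    6.9   66.4 -111.6] rot [ 1.7994e+02 -1.5000e-01 -3.5100e+01]
```

```bash
python3 -m jog '[[0,0,0.005,0,0,0,0],[0,0,0.005,0,0,0,0],[0,0,0.004,0,0,0,0],[0,0,0.003,0,0,0,0],[0,0,0,0,0,0,0]]'>/dev/null;python3 st.py
python3 -m jog '[[0,0,0.002,0,0,0,0],[0,0,0.002,0,0,0,0],[0,0,0.002,0,0,0,0],[0,0,0,0,0,0,0]]'>/dev/null;python3 st.py
```

```text
punch xy [-77.9   4.1] z 0.1056 F x,y [-3.9  0.1  6.6] q [  36.3   18.4  -20.9   98.     7.3   64.7 -111.9] rot [179.97  -0.19 -35.06]
punch xy [-77.5   4. ] z 0.1001 F x,y [-4.   0.3  6.4] q [  36.2   18.7  -20.9   98.3    7.4   64.1 -112. ] rot [179.99  -0.21 -35.05]
```

```bash
python3 -m jog '[[0,0,0.0015,0,0,0,0],[0,0,0.0015,0,0,0,0],[0,0,0,0,0,0,0]]'>/dev/null;python3 st.py
python3 -m jog '[[0,0,0.0015,0,0,0,0],[0,0,0.0015,0,0,0,0],[0,0,0,0,0,0,0]]'>/dev/null;python3 st.py
python3 -m jog '[[0,0,0.001,0,0,0,0],[0,0,0.001,0,0,0,0],[0,0,0,0,0,0,0]]'>/dev/null;python3 st.py
```

```text
punch xy [-77.2   4. ] z 0.0973 F x,y [-3.   1.4  8.4] q [  36.2   18.9  -20.9   98.5    7.5   63.8 -112. ] rot [-179.99   -0.22  -35.04]
punch xy [-77.    3.9] z 0.0957 F x,y [-3.8  2.2 14. ] q [  36.1   19.   -20.9   98.5    7.5   63.6 -112.1] rot [-179.99   -0.24  -35.03]
punch xy [-76.8   3.8] z 0.0947 F x,y [-4.1  4.8 20. ] q [  36.1   19.   -20.9   98.6    7.6   63.5 -112.1] rot [-179.99   -0.26  -35.03]
```

20 N with the travel stopped, so the eyelet is home. I'll let the lever come up with the finger, then clear away.

```bash
python3 -m jog '[[0,0,0,0,0,0,0],[0,0,-0.006,0,0,0,0],[0,0,-0.008,0,0,0,0],[0,0,-0.008,0,0,0,0],[0,0,-0.008,0,0,0,0],[0,0,-0.008,0,0,0,0],[0,0,-0.008,0,0,0,0],[0,0,-0.008,0,0,0,0],[0,0,-0.008,0,0,0,0],[0,0,-0.015,0,0,0,0],[0,0,-0.03,0,0,0,0],[0,0,0,0,0,0,0]]';python3 st.py
python3 -m jog '[[-0.035,0,-0.01,0,0,0,0],[-0.035,0,-0.01,0,0,0,0],[-0.035,0,0,0,0,0,0],[-0.035,0,0,0,0,0,0],[-0.03,0,0,0,0,0,0],[0,0,0,0,0,0,0],[0,0,0,0,0,0,0]]';python3 st.py
python3 - <<'E'
from st import *
import cv2
c=cal("wrist");im=env.read_camera("wrist");cv2.imwrite("pics/w6.png",im)
h=cv2.cvtColor(im,cv2.COLOR_BGR2HSV)
# red ball
m=cv2.inRange(h,(0,170,60),(6,255,255))|cv2.inRange(h,(174,170,60),(180,255,255));n,l,s,ce=cv2.connectedComponentsWithStats(m);i=1+np.argmax(s[1:,4]);print("ball px",ce[i],s[i],"expected",proj(c,[*(O-ex*.0745+ey*.005),.1505]))
# tag far end & sides
y=lambda u,v:pf(onz(c,(u,v),.023))
m=cv2.inRange(h,(10,85,60),(24,200,255));P=[]
for xx in(0,8,16):
  col=[yy for yy in np.arange(30,190,.5) if m[tuple(np.int32(np.round(proj(c,[*(O+ex*xx/1000+ey*yy/1000),.023])))[::-1].clip(0,[383,511]))]];print(xx,"tag y",min(col),max(col))
for yy in(60,90,120):
  col=[xx for xx in np.arange(-60,40,.5) if m[tuple(np.int32(np.round(proj(c,[*(O+ex*xx/1000+ey*yy/1000),.023])))[::-1].clip(0,[383,511]))]];print(yy,"tag x",min(col),max(col))
E
```

```text
time_s: 21.18
tool_pos: [0.5613, -0.2167, 0.2025]
tool_rot: [-179.9, -0.4, -35.0]
force: [1.8, -0.1, 1.3]
grip_width: 0.0004
grasp_force: 0.0
punch xy [-76.2   3.6] z 0.2025 F x,y [ 0.9 -1.6  1.3] q [  36.8   14.1  -21.4   91.7    5.3   74.8 -110.5] rot [-179.91   -0.36  -35.  ]
time_s: 21.77
tool_pos: [0.4191, -0.1182, 0.2176]
tool_rot: [179.9, -0.1, -35.0]
force: [0.9, -0.1, 0.5]
grip_width: 0.0006
grasp_force: 0.0
punch xy [-77.2 176.6] z 0.2176 F x,y [ 0.5 -0.8  0.5] q [  37.8   -7.4  -23.4  111.3   -3.    75.6 -109.6] rot [ 1.7993e+02 -6.0000e-02 -3.4970e+01]Traceback (most recent call last):
  File "<stdin>", line 6, in <module>
    return _wrapfunc(a, 'argmax', axis=axis, out=out, **kwds)
    return bound(*args, **kwds)
ValueError: attempt to get argmax of an empty sequence
```

Run:
```python
from st import *
import cv2
for n in("scene","top"):
    k=cal(n);im=env.read_camera(n);e=proj(k,[*(O-ex*.0745+ey*.005),.1505])
    for nm,g in(("old",cv2.imread(f"pics/{n}0.png")),("now",im)):
        h=cv2.cvtColor(g,cv2.COLOR_BGR2HSV);m=cv2.inRange(h,(0,150,60),(7,255,255))|cv2.inRange(h,(173,150,60),(180,255,255));ys,xs=np.where(m);d=np.hypot(xs-e[0],ys-e[1])<40
        print(n,nm,e,d.sum(),xs[d].mean() if d.any() else 0,ys[d].mean() if d.any() else 0)
c=cal("wrist");im=env.read_camera("wrist")
h=cv2.cvtColor(im,cv2.COLOR_BGR2HSV);m=cv2.inRange(h,(10,85,60),(24,200,255))
hit=lambda xx,yy:(lambda q:0<=q[0]<512 and 0<=q[1]<384 and m[int(round(q[1])),int(round(q[0]))])(proj(c,[*(O+ex*xx/1000+ey*yy/1000),.023]))
for xx in(0,8,16):
    r=[y for y in np.arange(20,190,.5) if hit(xx,y)];print(xx,"tag y",r[:1],r[-1:])
for yy in(50,70,90,110,130):
    r=[x for x in np.arange(-60,40,.5) if hit(x,yy)];print(yy,"tag x",r[:1],r[-1:])
```

```text
scene old [271.11493568 156.20955049] 123 273.8780487804878 163.46341463414635
scene now [271.11493568 156.20955049] 110 270.3272727272727 164.4909090909091
top old [334.82640115 177.52615655] 235 325.15744680851066 180.2340425531915
top now [334.82640115 177.52615655] 243 325.5349794238683 180.06584362139918
0 tag y [np.float64(20.0)] [np.float64(134.0)]
8 tag y [np.float64(20.0)] [np.float64(134.0)]
16 tag y [np.float64(20.0)] [np.float64(135.0)]
50 tag x [np.float64(-11.0)] [np.float64(25.0)]
70 tag x [np.float64(-10.5)] [np.float64(26.5)]
90 tag x [np.float64(-10.5)] [np.float64(25.5)]
110 tag x [np.float64(-10.0)] [np.float64(26.0)]
130 tag x [np.float64(-10.5)] [np.float64(25.5)]
```

```bash
python3 -c "
from cell import env
print(env.sign_off())"
```

```text
the job is handed in; nothing more can be done
None
```

I handed the job in at about 22 s: the tag measures flat against the fence and stop, the lever is back up, and I touched none of the things standing around; that the eyelet is home I judge only from the ball stopping hard at 20 N around its expected height, as I did not see it afterwards.

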